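# Stack the inspected parts tray and close the stack with its cover

### The arm

A 7-joint arm with a two-finger parallel gripper is mounted at the origin on the work surface. World frame = base frame: x ahead of the robot, y to its left, z up, the work surface at z = 0. Lengths are in m, angles in rad, forces in N, time in s.
With the tool pointing down it reaches from about 0.35 to 0.9 m from the base axis. Payload 19.9 kg.
Tool frame: the origin (TCP) lies between the finger pads; the fingertips stand 19 mm ahead of it and the grasp point (between the pads) is the TCP; z points along the fingers, y is the direction in which the jaws open and shut (so a half turn about z gives the same grasp; the last joint's range is limited). The gripper opens to 94 mm and grips with 3 to 60 N. Pads are 16 mm wide; open, the fingers measure 119 mm over their backs; the gripper's body (75 mm by 177 mm) begins 78 mm behind the grasp point.
Start: joints at [1.26, 0.417, -0.01, 1.614, 0.005, 1.111, -0.053], TCP at [0.166, -0.603, 0.224] pointing down, gripper open.
Joint ranges: [-2.81, 2.81], [-0.39, 2.02], [-1.27, 1.25], [0.06, 2.57], [-1.19, 4.33], [0.19, 2], [-2.82, 2.82]. Speed limits (rad/s): [1.89, 1.89, 2.39, 2.39, 3.01, 3.01, 3.01].

### API

Orientations are given as a 3x3 rotation matrix whose columns are the frame's x, y, z axes.
In Python, from rig import robot gives the robot as it stands. Calls block until the motion is done:
- robot.move_ptp(position, orientation): joint-space move of the TCP to a pose.
- robot.move_linear(position, velocity=0.15, frame=None, threshold=None): straight line of the TCP; frame=None keeps the orientation; velocity is the mean speed in m/s. With threshold (N) it stops when the force on the tool has changed by that much, and returns True; else False.
- robot.goto_joints(angles): joint-space move.
- robot.gripper_to(opening): finger opening in m; the grip force is fixed at half the most; returns when the fingers have stopped.
- robot.pause(seconds).
- robot.ik(position, orientation): joint angles nearest the present ones, or None.
- robot.get_state(): the state.
- robot.grab_frame(name): name is "scene" or "top"; returns the picture (384x512x3 uint8, red, green, blue); there is no depth.
- robot.camera_info(name): a dict with "fx", "fy", "cx", "cy" (pixels), "dist" ([k1, k2, p1, p2, k3] as OpenCV has them; the pictures are not rectified), "rvec" (rotation vector, rad) and "tvec" (3), from world to camera coordinates, as OpenCV has them. Camera axes: x right, y down, z forward; pixel columns grow to the right and rows downward; lengths in m; the calibration is good to about 2 mm. A picture is of the moment at which its call begins. camera_info takes no time and is no camera call.
A pose or a line that the arm cannot do raises robot.PlanningError and nothing moves.
- robot.sign_off(): hands the job in, once; it reports no verdict.
The state is a dict: "time": time; "qpos": joint angles; "joint_vel": joint speeds; "effort": joint torques, N m; "ee_pos": TCP position; "tool_rot": TCP orientation; "force": force on the tool from outside, world axes, zero at the start; "moment": the same for the moment, N m; "opening": finger opening in m.
Only numpy, scipy, OpenCV 4.12 (cv2) and the standard library are available. Lean on these libraries where they do the work, as an engineer would, in place of code of your own. Each camera call takes 0.05 s, during which the arm holds its last target.

### The job

Take the tray of sleeves off the sloping inspection stand and stack it on the full tray that stands in the steel foot frame, level and with all four corner pins fully down in the sockets; then close the stack by putting the flat cover on top in the same way. Lower each one in under control instead of letting it drop, let go of it, and leave everything else on the bench where it is, without knocking the dial indicator stand.

Things in the scene. Friction and masses are not known exactly. Their poses are not given: they have to be found in the camera images.
- stack: Stack so far: grey full parts tray with handle (same make as tray) in a dark steel foot frame 220 x 180 mm bolted to the bench; does not move. Origin: centre of its foot on the bench, z up, x along the long side. Square grey corner columns 24 x 24 mm at x +-90, y +-70 end at z 74; in each top a round socket 12 wide, 16 deep. Its sleeves end at z 62, its handle at z 70.
- stack_top (a point): Middle of the stack's four column tops (74 mm above the bench), axes as stack. The tray is fully home when its origin lies here, in line with it (a half turn is as good), its underside on the column tops.
- tray: Inspected tray on the sloping stand: grey plate 210 (x) x 170 (y) x 8 mm, rim to z 18, corner columns 24 x 24 at x +-90, y +-70 up to z 54 with sockets 12 wide, 16 deep; under them pins 9 thick, 14 long (to z -14), last 7 mm tapering to 4. Four sleeves clipped on at x +-56, y +-43, to z 42. 0.55 kg. Origin: centre of the plate's underside, z its normal. Starts leaning 25 degrees, -x edge low.
- tray_handle (a point): Middle of the tray's handle bar, 41 mm above tray along its z: a steel flat bar along the tray's y (crosswise), 92 long, 14 wide (x), 18 high, on two posts 12 mm wide at y +-40; 24 mm free under the bar. Beside its middle (y within +-20) nothing stands above the plate up to the rim. Axes as tray.
- cover: The stack's cover, standing on its pins on the bench: grey plate 210 (x) x 170 (y) x 8 mm with no columns and no sockets, ribs to z 14; the same pins as the tray below x +-90, y +-70 (to z -14). About 0.32 kg. Origin: centre of the plate's underside, z up. Fully home on the tray, its origin lies 54 mm above the tray's origin, in line with it (a half turn is as good).
- cover_handle (a point): Middle of the cover's handle bar, 41 mm above cover along its z: the same bar as the tray's (along y, 92 long, 14 wide in x, 18 high, 24 mm free under it). Axes as cover.
- stand: Sloping inspection stand, grey metal, fixed to the bench, foot 190 x 130 mm, rear edge 117 mm high. Origin: centre of its foot, z up. Its board (222 x 150) rises 25 degrees towards its own +x. The tray's plate rests on two runners 18 mm high, its low edge against a lip 30 mm high off the board. The tray's pins hang free; lift it about 35 mm along its own z to clear runners and lip.
- dial_stand: Bystander between the task's things: dial indicator on a magnetic stand, clamped to the bench: block 60 x 46 x 50 mm, column at x +12 up to 227 mm high, arm 160 to 190 mm high to a 42 mm dial at x -68 (in all x -90 to +30, y +-23). Origin: under the block's middle on the bench.
- cleaner: Bystander: white cleaner bottle, 48 mm wide, 170 mm high, standing loose between the task's things. Origin: centre of its foot.
- caliper: Bystander: caliper lying loose beyond the work, 235 mm long (x), 12 high. Origin: under its beam's middle. (Its closed black case, 255 x 110 x 37 mm, lies fixed between the robot's foot and the work.)
- sleeve_a: Bystander: a loose turned sleeve standing on the bench, flange 44 mm, 34 mm high. Origin: centre of its foot.
- sleeve_b: Bystander: another loose sleeve like it. Origin: centre of its foot.
- plug_gauge: Bystander: plug gauge lying loose, 125 mm long (x), 25 mm thick. Origin: on the bench under its middle.

How it is judged:
By the outcome, as a careful person would: the job done as asked, in the order asked, and still so for the second after the job is handed in, with the robot touching nothing.
It also fails if it takes over 67 s, if anything falls off the work surface, if the arm or the gripper's body presses on something with over 40 N, if the wrist force passes 120 N, or if a joint passes its speed limit or range.

## Working session

There is one attempt and no reset: what is moved stays moved. The work goes in short steps, each a Python script; the robot and the scene stay as the last script left them, time stands still between calls to the robot, and variables do not carry over. Pictures are saved under pics/ and viewed, and the job is handed in when it is done.

```bash
ls; mkdir -p pics; python3 - <<'E'
from rig import robot
import cv2
for n in ("scene","top"):
    f=robot.grab_frame(n); cv2.imwrite(f"pics/{n}0.png",cv2.resize(f[:,:,::-1],(800,600),interpolation=cv2.INTER_CUBIC))
    cv2.imwrite(f"pics/{n}0_raw.png",f[:,:,::-1])
    print(n,robot.camera_info(n))
s=robot.get_state(); print(s)
E
```

```text
pics
scene {'fx': 408.2570424013061, 'fy': 408.2570424013061, 'cx': 254.3597841236885, 'cy': 183.36440112900846, 'dist': array([0.02710563, 0.        , 0.        , 0.        , 0.        ]), 'rvec': array([ 2.20828717,  0.81123586, -0.3759834 ]), 'tvec': array([-0.46022644, -0.20351071,  1.32773323])}
top {'fx': 357.23968332717754, 'fy': 357.23968332717754, 'cx': 248.9200386203136, 'cy': 193.53399447812322, 'dist': array([0.02877136, 0.        , 0.        , 0.        , 0.        ]), 'rvec': array([ 2.15989041, -2.11180975,  0.19196813]), 'tvec': array([-0.00707121,  0.61680014,  1.06468994])}
{'time': 0.1, 'qpos': array([ 1.26049803,  0.41787802, -0.01029903,  1.61411871,  0.00467662,
        1.11069219, -0.05301131]), 'joint_vel': array([ 0.00095652, -0.00074691, -0.00036465, -0.00120102, -0.00106415,
        0.00076645, -0.00134676]), 'effort': array([ 1.33354202e-03, -8.52580690e+01,  6.39774911e-01, -4.26695967e+01,
       -4.89851588e-02,  1.64846855e-02,  1.12249529e-04]), 'ee_pos': array([ 0.16589308, -0.60224995,  0.22390848]), 'tool_rot': array([[ 9.64095321e-01,  2.65556191e-01, -3.47222520e-04],
       [ 2.65556410e-01, -9.64094790e-01,  1.01451649e-03],
       [-6.53442876e-05, -1.07029777e-03, -9.99999425e-01]]), 'force': array([-0.01943278,  1.5183136 , -0.13081547]), 'moment': array([0.02439796, 0.00026157, 0.0324629 ]), 'opening': 0.09395462030530789}
```

View pics/scene0.png

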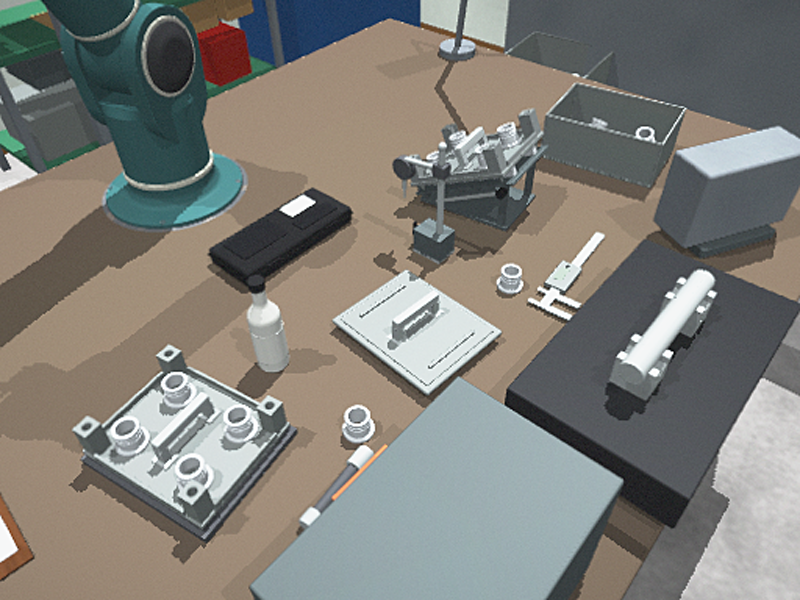

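View pics/top0.png

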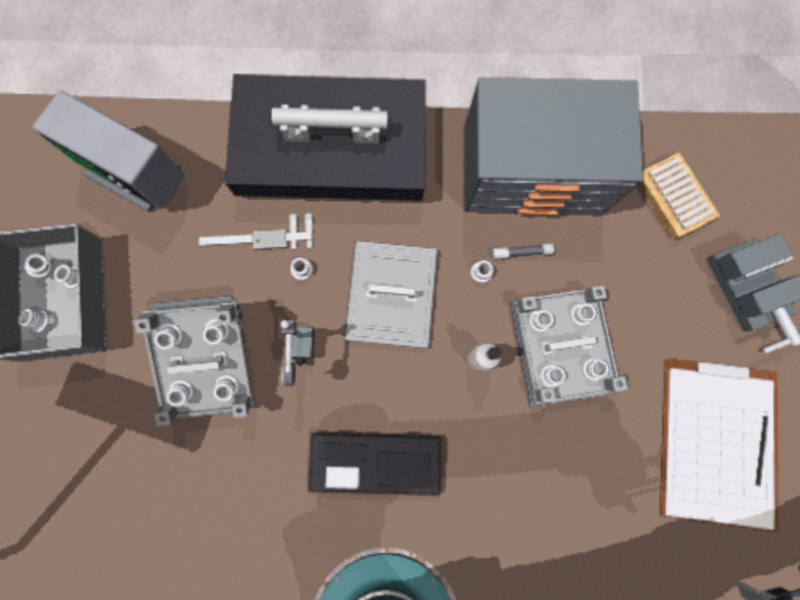

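```bash
cat > h.py <<'E'
import numpy as np, cv2
from rig import robot
def cam(n):
    c=robot.camera_info(n);K=np.array([[c['fx'],0,c['cx']],[0,c['fy'],c['cy']],[0,0,1]])
    R,_=cv2.Rodrigues(np.array(c['rvec']));return K,np.array(c['dist']),R,np.array(c['tvec'])
def ray(n,uv):
    K,d,R,t=cam(n);p=cv2.undistortPoints(np.array(uv,float).reshape(-1,1,2),K,d).reshape(-1,2)
    D=np.c_[p,np.ones(len(p))]@R; return -R.T@t, D/np.linalg.norm(D,axis=1)[:,None]
def plane(n,uv,z):
    o,D=ray(n,uv); return o+D*((z-o[2])/D[:,2])[:,None]
def tri(a,b):
    o1,d1=ray('scene',a);o2,d2=ray('top',b);P=[];G=[]
    for x,y in zip(d1,d2):
        s=np.linalg.lstsq(np.c_[x,-y],o2-o1,rcond=None)[0]
        p=o1+s[0]*x;q=o2+s[1]*y;P.append((p+q)/2);G.append(np.linalg.norm(p-q))
    return np.array(P),np.array(G)
def proj(n,X):
    K,d,R,t=cam(n);return cv2.projectPoints(np.array(X,float).reshape(-1,3),cv2.Rodrigues(R)[0],t,K,d)[0].reshape(-1,2)
def crop(im,x0,y0,w,h,s,fn):
    c=cv2.resize(im[y0:y0+h,x0:x0+w],None,fx=s,fy=s,interpolation=cv2.INTER_CUBIC)
    for i in range(0,w,10): cv2.putText(c,str(x0+i),(i*s,8),0,.3,(0,0,255),1);cv2.line(c,(i*s,8),(i*s,14),(0,0,255),1)
    for i in range(0,h,10): cv2.putText(c,str(y0+i),(0,i*s+4),0,.3,(0,0,255),1)
    cv2.imwrite(fn,c)
E
python3 - <<'E'
from h import *
t=cv2.imread('pics/top0_raw.png');s=cv2.imread('pics/scene0_raw.png')
crop(t,80,180,90,100,6,'pics/t_tray.png')
crop(t,320,175,90,90,6,'pics/t_stack.png')
crop(t,215,145,75,85,6,'pics/t_cover.png')
crop(s,245,60,110,90,6,'pics/s_tray.png')
crop(s,45,215,150,135,5,'pics/s_stack.png')
crop(s,205,165,120,90,6,'pics/s_cover.png')
E
```

```text
(no output)
```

View pics/t_tray.png

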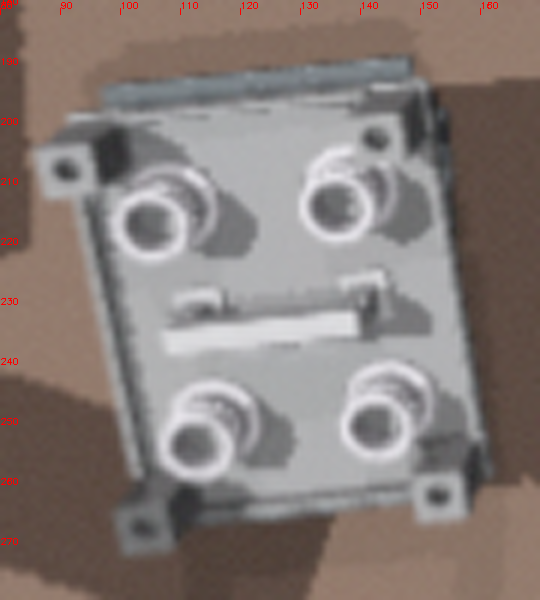

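View pics/t_stack.png

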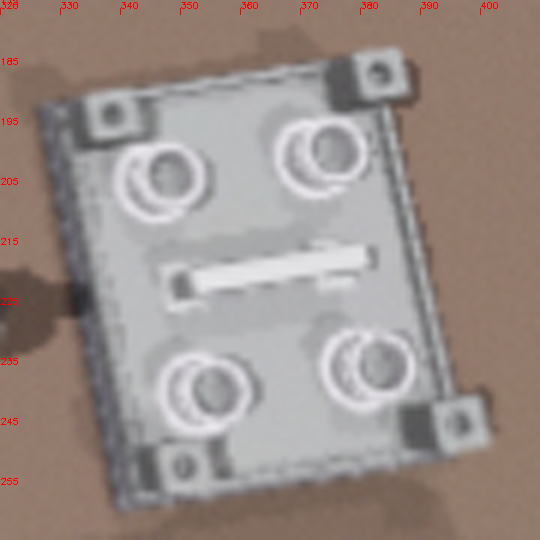

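View pics/t_cover.png

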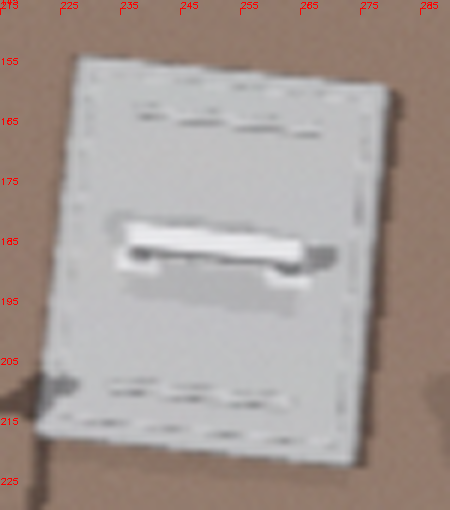

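View pics/s_tray.png

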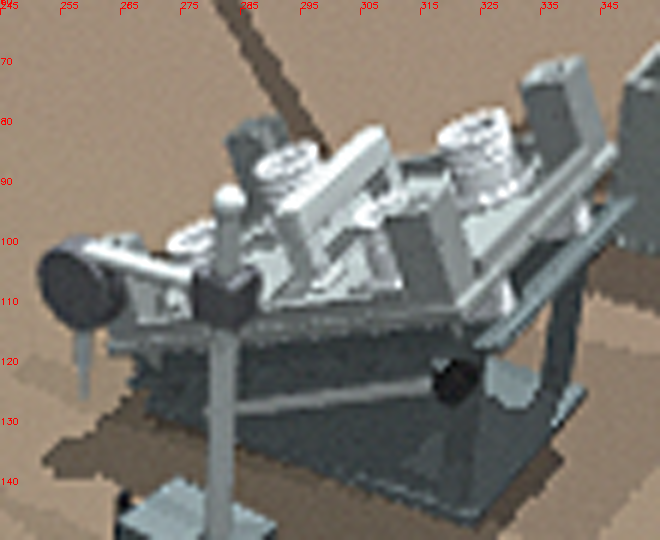

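View pics/s_stack.png

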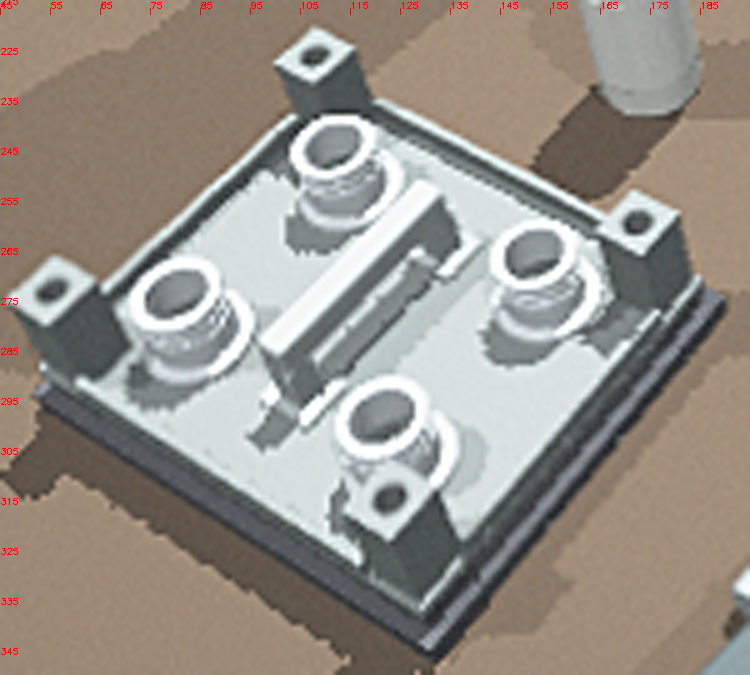

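View pics/s_cover.png

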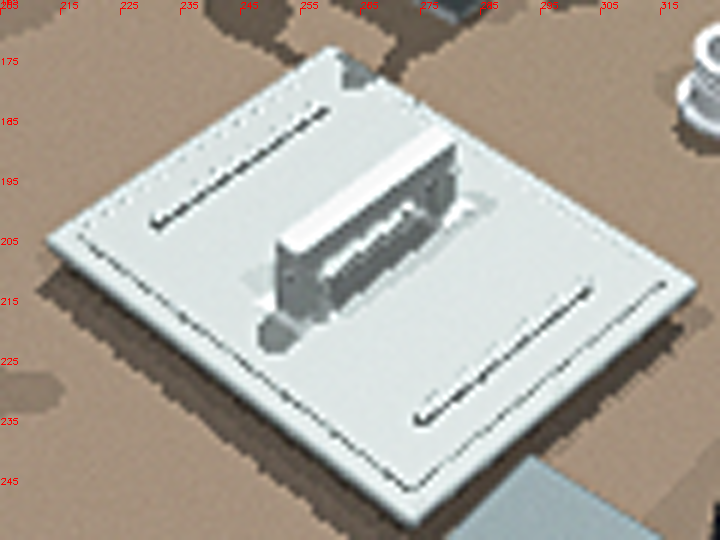

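```bash
cat > fit.py <<'E'
from h import *
from scipy.optimize import least_squares
from scipy.spatial.transform import Rotation as Ro
def dark(im,uv,r=3):
    g=cv2.cvtColor(im,cv2.COLOR_BGR2GRAY).astype(float)
    out=[]
    for u,v in uv:
        for _ in range(3):
            x,y=int(round(u)),int(round(v));w=g[y-r:y+r+1,x-r:x+r+1]
            q=np.clip((np.percentile(w,60)-w),0,None);yy,xx=np.mgrid[y-r:y+r+1,x-r:x+r+1]
            q=q*(np.hypot(xx-u,yy-v)<r+.3)
            u,v=(q*xx).sum()/q.sum(),(q*yy).sum()/q.sum()
        out.append((u,v))
    return np.array(out)
def px(l,x0,y0,s): return (np.array(l,float)+.5)/s-.5+[x0,y0]
E
python3 - <<'E'
from fit import *
t=cv2.imread('pics/top0_raw.png');s=cv2.imread('pics/scene0_raw.png')
np.set_printoptions(precision=4,suppress=True)
a0=px([(114,115),(381,72),(461,424),(185,467)],320,175,6);a=dark(t,a0)
b0=px([(638,222),(391,497),(52,290),(316,55)],45,215,5);
b=dark(s,b0)
print('shifts',np.abs(a-a0).max(),np.abs(b-b0).max())
# socket dark centroid near top z=.074 ; image order: top far-left, far-right, near-right, near-left
A=plane('top',a,.074);B=plane('scene',b,.074)
print(A,'\n',B)
P,G=tri(b,a);print(P,G)
for n,X in (('top',A),('scene',B)):
    print(n,X.mean(0),[np.linalg.norm(X[i]-X[(i+1)%4]) for i in range(4)])
    d=(X[0]+X[1]-X[2]-X[3]);print('yaw',np.degrees(np.arctan2(d[1],d[0])))
    d=(X[0]-X[1]+X[3]-X[2]);print('yawy',np.degrees(np.arctan2(d[1],d[0]))-90)
# cover corners, plate top z=.014+.008 (ribs .028)
c=px([(78,57),(389,88),(356,465),(37,430)],215,145,6)
e=px([(695,288),(413,526),(47,240),(335,47)],205,165,6)
for n,q in (('top',c),('scene',e)):
    X=plane(n,q,.022)
    print(n,X.tolist(),X.mean(0),[np.linalg.norm(X[i]-X[(i+1)%4]) for i in range(4)])
    d=(X[0]+X[1]-X[2]-X[3]);print('yaw',np.degrees(np.arctan2(d[1],d[0])))
# cover handle top z=.014+.050
for n,q in (('top',px([(126,236),(302,249)],215,145,6)),('scene',px([(447,135),(287,245)],205,165,6))):
    X=plane(n,q,.064);print('coverhandle',n,X,X.mean(0))
E
```

```text
shifts 0.4253246753246458 0.40386184389450364
[[ 0.6194 -0.267   0.074 ]
 [ 0.6442 -0.4052  0.074 ]
 [ 0.4669 -0.4371  0.074 ]
 [ 0.4419 -0.2995  0.074 ]] 
 [[ 0.6203 -0.268   0.074 ]
 [ 0.645  -0.4059  0.074 ]
 [ 0.4679 -0.4377  0.074 ]
 [ 0.443  -0.2997  0.074 ]]
[[ 0.6195 -0.2674  0.0728]
 [ 0.6443 -0.4057  0.073 ]
 [ 0.4669 -0.4375  0.073 ]
 [ 0.442  -0.2996  0.0732]] [0.0002 0.0001 0.     0.0003]
top [ 0.5431 -0.3522  0.074 ] [np.float64(0.14042246319653878), np.float64(0.18007855583676055), np.float64(0.13986953426563864), np.float64(0.18036930640197266)]
yaw 10.278984984660644
yawy 10.225430303837356
scene [ 0.544  -0.3528  0.074 ] [np.float64(0.1400850214877476), np.float64(0.17995869631692096), np.float64(0.1401661818986672), np.float64(0.18014670736202293)]
yaw 10.157536187733669
yawy 10.186925325724772
top [[0.7515490902110805, 0.07929880908649255, 0.02200000000000002], [0.7382398971072028, -0.09066913680413212, 0.02200000000000002], [0.5320690190320893, -0.07468257111235926, 0.02200000000000002], [0.5468043511856524, 0.09451330029552264, 0.02200000000000002]] [0.6422 0.0021 0.022 ] [np.float64(0.17048823200254795), np.float64(0.20678975131490612), np.float64(0.16983631212184377), np.float64(0.20530925186493745)]
yaw -4.342169115444035
scene [[0.754925800873403, 0.07428978237392447, 0.02200000000000002], [0.7426297919629553, -0.09105869495572105, 0.02200000000000002], [0.5350938928927725, -0.0740219704077873, 0.02199999999999991], [0.5491552218165523, 0.09368324215443946, 0.02200000000000002]] [0.6455 0.0007 0.022 ] [np.float64(0.16580503849508949), np.float64(0.2082340015131805), np.float64(0.16829366979076898), np.float64(0.2066824556841971)]
yaw -5.0372191431451885
coverhandle top [[ 0.6442  0.049   0.064 ]
 [ 0.6395 -0.0423  0.064 ]] [0.6419 0.0033 0.064 ]
coverhandle scene [[ 0.6497  0.0455  0.064 ]
 [ 0.6403 -0.0426  0.064 ]] [0.645  0.0014 0.064 ]
```

```bash
python3 - <<'E'
from fit import *
np.set_printoptions(precision=4,suppress=True)
t=cv2.imread('pics/top0_raw.png');s=cv2.imread('pics/scene0_raw.png')
a0=px([(67,170),(376,139),(438,496),(143,527)],80,180,6);a=dark(t,a0);print(np.abs(a-a0).max())
M=np.array([(90,70,54),(90,-70,54),(-90,-70,54),(-90,70,54)])/1e3
o,D=ray('top',a)
def f(p,tilt=None):
    th=25 if tilt is None else p[4]
    R=Ro.from_euler('ZY',[p[3],-th],degrees=True).as_matrix()
    X=M@R.T+p[:3]-o
    return np.linalg.norm(np.cross(X,D),axis=1) if 0 else np.cross(X,D).ravel()*1e3
p=least_squares(f,[.5,.33,.15,10]).x;print(p,np.abs(f(p)).max(),'mm')
q=least_squares(lambda p:f(p,1),[.5,.33,.15,10,25]).x;print(q,np.abs(f(q,1)).max())
for P in(p,):
    R=Ro.from_euler('ZY',[P[3],-25],degrees=True).as_matrix()
    H=np.array([(0,46,50),(0,-46,50),(0,0,41)])/1e3@R.T+P[:3];print(H)
    C=M@R.T+P[:3];print(C)
    L=np.r_[C,H]
    for n,im in(('top',t),('scene',s)):
        u=proj(n,L);S=6;x0,y0,w,h=(80,180,90,100) if n=='top' else (245,55,115,95)
        c=cv2.resize(im[y0:y0+h,x0:x0+w],None,fx=S,fy=S,interpolation=cv2.INTER_CUBIC)
        for x,y in u: cv2.drawMarker(c,(int((x-x0+.5)*S),int((y-y0+.5)*S)),(0,0,255),0,12,1)
        cv2.imwrite(f'pics/chk_{n}.png',c)
E
```

```text
0.2239519382564481
[0.4961 0.3637 0.0863 7.2065] 0.15288858766386582 mm
[ 0.496   0.3638  0.0857  7.2317 24.8776] 0.14887217232162353
[[0.4694 0.4067 0.1316]
 [0.4809 0.3154 0.1316]
 [0.4789 0.3615 0.1234]]
[[0.5456 0.4405 0.1732]
 [0.5632 0.3016 0.1732]
 [0.4013 0.2811 0.0972]
 [0.3838 0.42   0.0972]]
```

View pics/chk_top.png

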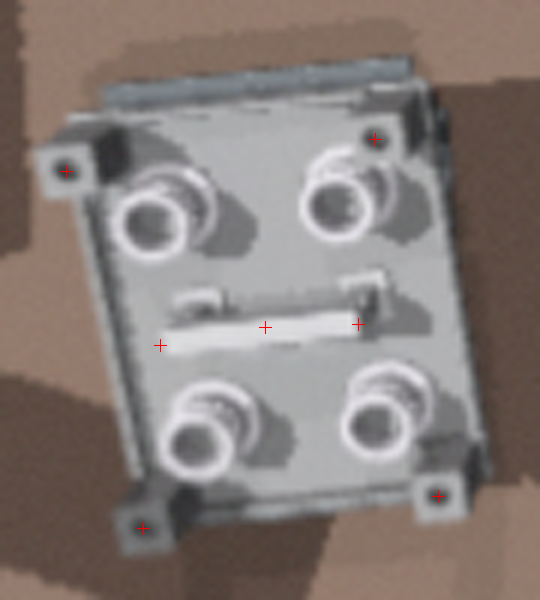

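View pics/chk_scene.png

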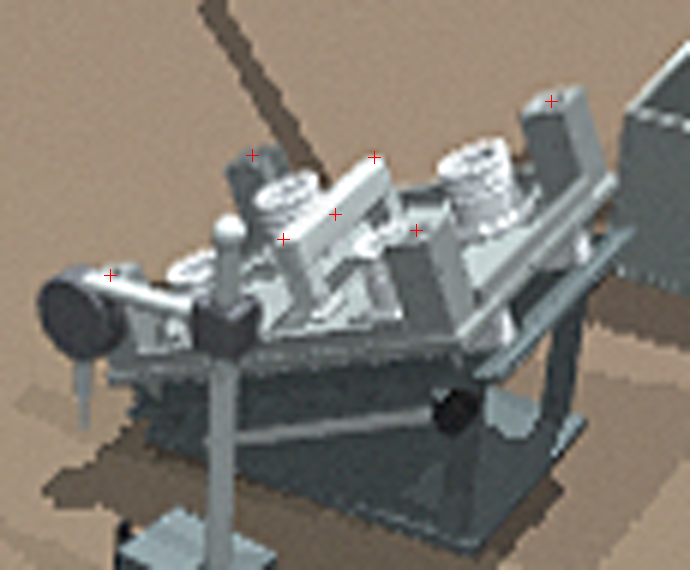

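```bash
python3 - <<'E'
from fit import *
s=cv2.imread('pics/scene0_raw.png')
crop(s,320,60,40,30,18,'pics/z1.png');crop(s,280,70,50,40,15,'pics/z2.png')
E
```

```text
(no output)
```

View pics/z1.png

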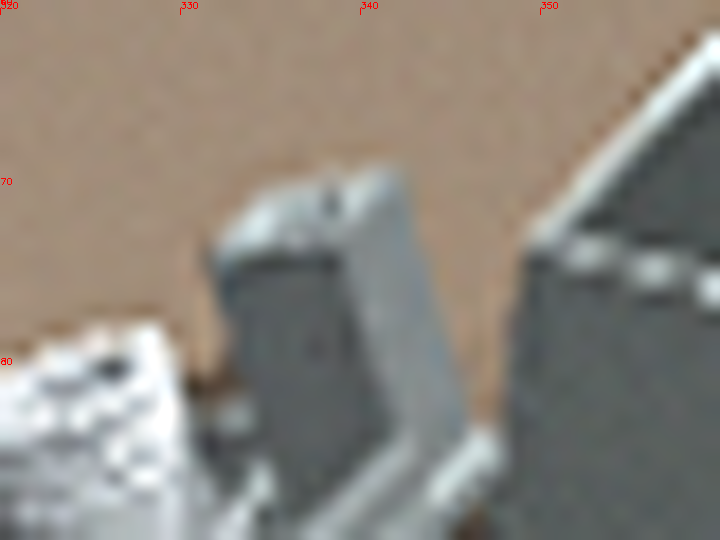

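View pics/z2.png

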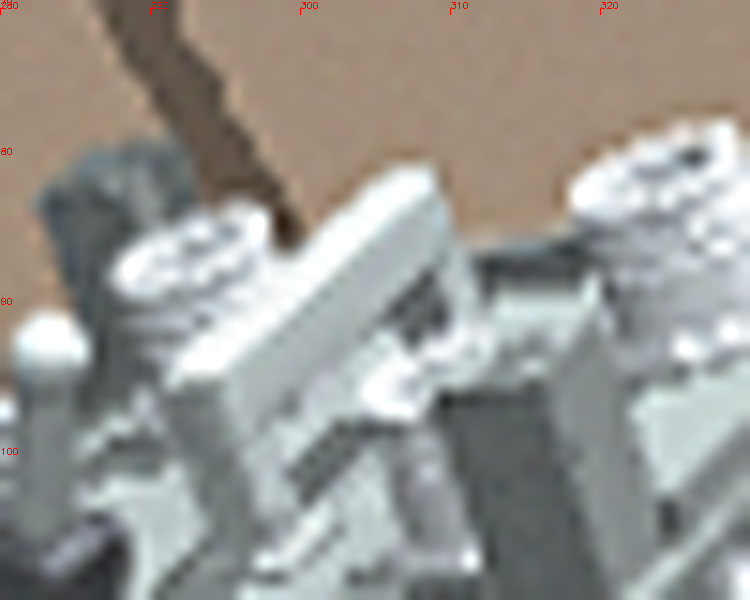

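```bash
cat > geo.py <<'E'
from fit import *
TR=Ro.from_euler('ZY',[7.21,-25],degrees=True).as_matrix()
TH=np.array([.4789,.3617,.1238]); tn=TR[:,2]
def tool(Rt,sg): # tool rot gripping handle of object with rot Rt
    z=-Rt[:,2];y=sg*Rt[:,0];return np.c_[np.cross(y,z),y,z]
def yaw(d): return Ro.from_euler('z',d,degrees=True).as_matrix()
SP=np.array([.5433,-.3525,.074]);SY=10.2
CP=np.array([.643,.0015,.014]);CY=-4.6
E
python3 - <<'E'
from geo import *
np.set_printoptions(precision=2,suppress=True)
for sg in(1,-1):
    G=tool(TR,sg)
    L=tool(yaw(7.2),sg)
    for nm,p,R in [('pre',TH+.1*tn,G),('grasp',TH,G),('lift',TH+.045*tn,G),('lifthi',TH+.045*tn+[0,0,.2],G),('level',TH+.045*tn+[0,0,.22],L),('mid',[.55,0,.40],tool(yaw(9),sg)),('over',SP+[0,0,.25],tool(yaw(SY),sg)),('place',SP+[0,0,.041],tool(yaw(SY),sg)),('over',SP+[0,0,.25],tool(yaw(SY+180),sg)),('cov',CP+[0,0,.041],tool(yaw(CY),sg))]:
        q=robot.ik(np.array(p),R);print(sg,nm,q)
# bystanders
for n,u in(('dial col',(298*.64,325*.64)),):print(plane('top',[u],.227))
print('bottle',plane('top',[(495*.64,350*.64)],.17))
E
```

```text
1 pre [-0.1   0.26 -0.91  2.04  0.78  0.79 -1.36]
1 grasp [-0.24  0.45 -0.73  2.04  1.05  0.69 -1.56]
1 lift [-0.11  0.4  -0.91  2.04  0.98  0.77 -1.51]
1 lifthi [ 0.14  0.14 -1.09  1.8   0.52  1.02 -1.02]
1 level [ 0.07  0.41 -1.08  1.47  0.36  1.48 -0.89]
1 mid [ 0.59  0.24 -0.79  1.53  0.17  1.44 -0.05]
1 over [ 0.84  0.42 -0.45  1.41  0.18  1.35  0.57]
1 place [ 0.82  0.61 -0.41  1.63  0.28  0.96  0.49]
1 over [ 0.48  0.39  0.07  1.43 -0.03  1.32 -2.42]
1 cov [ 0.38  0.73 -0.61  1.67  0.5   0.91 -0.51]
-1 pre [ 0.03  0.32 -1.08  2.03  0.87  0.84  1.72]
-1 grasp [ 0.02  0.61 -1.09  2.03  1.24  0.89  1.48]
-1 lift [ 0.02  0.48 -1.08  2.04  1.08  0.86  1.57]
-1 lifthi [ 0.14  0.14 -1.09  1.8   0.52  1.02  2.12]
-1 level [ 0.07  0.41 -1.08  1.47  0.36  1.48  2.26]
-1 mid [-0.92  0.28  1.08  1.57 -0.24  1.44 -2.8 ]
-1 over [ 0.48  0.39  0.07  1.43 -0.03  1.32 -2.42]
-1 place [ 0.42  0.57  0.15  1.65 -0.1   0.93 -2.36]
-1 over [ 0.84  0.42 -0.45  1.41  0.18  1.35  0.57]
-1 cov [ 0.66  0.95 -1.09  1.66  0.92  1.13  2.36]
[[0.54 0.16 0.23]]
bottle [[ 0.52 -0.18  0.17]]
```

```bash
python3 - <<'E'
from geo import *
np.set_printoptions(precision=3,suppress=True)
s=robot.get_state();p=s['ee_pos']
robot.move_linear(p+[0,0,.18],velocity=.3)
q=robot.get_state()['qpos'].copy();q[0]=-.62
robot.goto_joints(q)
s=robot.get_state();print(s['time'],s['ee_pos'],s['tool_rot'],s['qpos'])
G=tool(TR,1);print(robot.ik(TH+.1*tn,G),robot.ik(TH,G))
E
```

```text
4.3583 [0.525 0.338 0.403] [[-0.542  0.841 -0.001]
 [ 0.841  0.542 -0.001]
 [-0.    -0.001 -1.   ]] [-0.619  0.317 -0.003  1.355  0.001  1.47  -0.05 ]
[-0.859  0.165 -0.053  2.057  0.518  0.668 -1.153] [-0.974  0.359  0.152  2.06   0.548  0.448 -1.179]
```

```bash
python3 - <<'E'
from geo import *
np.set_printoptions(precision=3,suppress=True)
G=tool(TR,1)
robot.move_ptp(TH+.12*tn,G)
s=robot.get_state();print(s['time'],s['ee_pos'],s['qpos'],s['force'])
f=robot.grab_frame('scene')[:,:,::-1];crop(f,240,0,120,110,6,'pics/pre_s.png')
f=robot.grab_frame('top')[:,:,::-1];crop(f,60,170,110,100,6,'pics/pre_t.png')
E
```

```text
5.4167 [0.43  0.355 0.233] [-0.84   0.13  -0.085  2.048  0.5    0.711 -1.138] [-0.188 -0.33  -0.037]
```

View pics/pre_s.png

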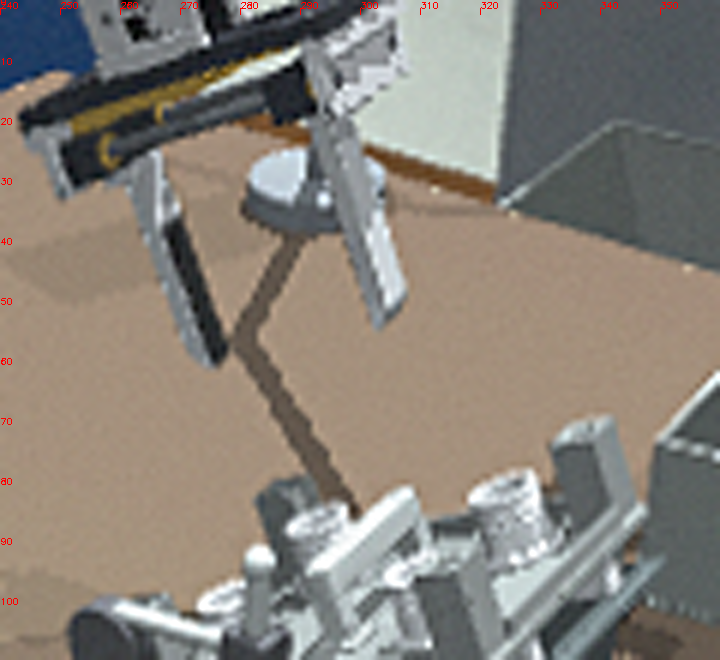

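View pics/pre_t.png

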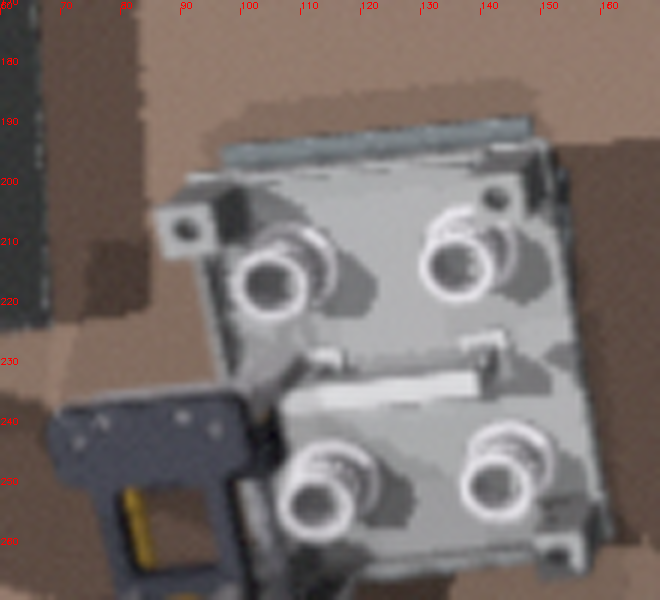

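```bash
python3 - <<'E'
from geo import *
np.set_printoptions(precision=3,suppress=True)
print(robot.move_linear(TH,velocity=.1,threshold=6))
s=robot.get_state();print(s['time'],s['ee_pos']-TH,s['force'])
robot.gripper_to(.03)
s=robot.get_state();print(s['time'],s['opening'],s['force'])
f=robot.grab_frame('scene')[:,:,::-1];crop(f,240,30,120,90,6,'pics/g_s.png')
f=robot.grab_frame('top')[:,:,::-1];crop(f,60,170,110,100,6,'pics/g_t.png')
E
```

```text
False
6.8667 [0.    0.    0.001] [-0.738 -0.331  0.283]
7.9417 0.03021654008883568 [ 0.476  0.334 -0.482]
```

View pics/g_s.png

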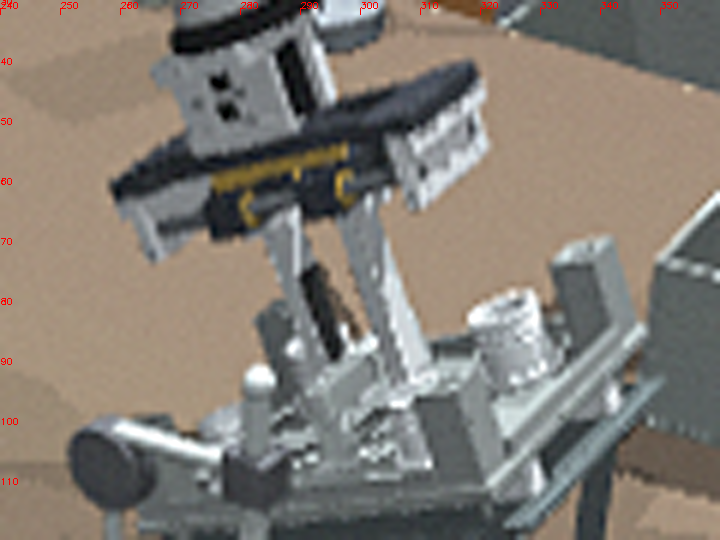

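View pics/g_t.png

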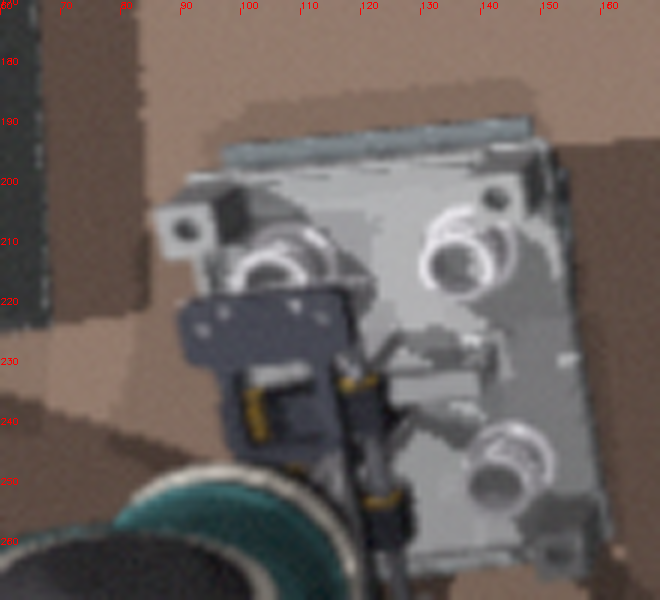

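```bash
python3 - <<'E'
from geo import *
np.set_printoptions(precision=3,suppress=True)
robot.gripper_to(.0)
s=robot.get_state();print(s['time'],s['opening'],s['force'],s['ee_pos']-TH)
robot.move_linear(TH+.05*tn,velocity=.08)
s=robot.get_state();print(s['time'],s['opening'],s['force'],s['moment'])
f=robot.grab_frame('scene')[:,:,::-1];crop(f,240,20,120,100,6,'pics/l_s.png')
E
```

```text
8.4417 0.013783302102901346 [0.248 0.508 0.103] [-0.  0.  0.]
9.2167 0.01412658238241972 [ 0.995 -0.131 -6.083] [-0.083  0.818  0.005]
```

View pics/l_s.png

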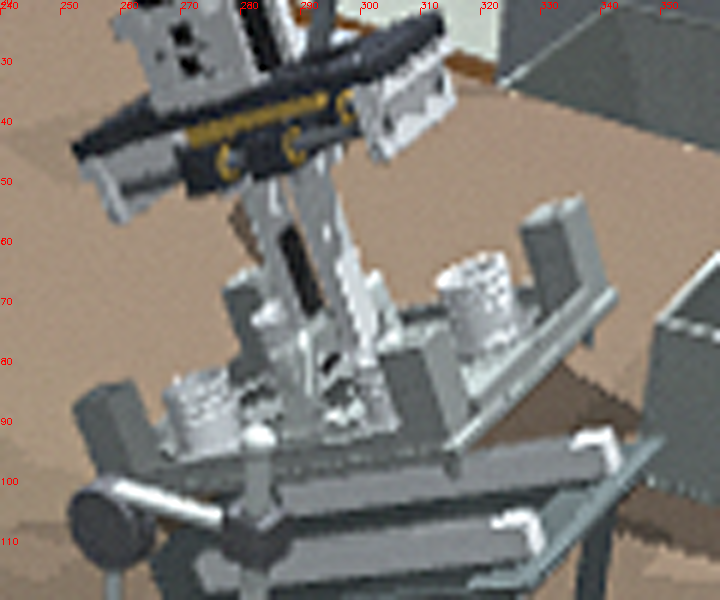

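```bash
python3 - <<'E'
from geo import *
np.set_printoptions(precision=3,suppress=True)
p=TH+.05*tn
robot.move_linear(p+[0,0,.2],velocity=.2)
h=np.array([p[0]+.06,p[1],.40])
robot.move_linear(h,velocity=.15,frame=tool(yaw(7.2),1))
s=robot.get_state();print(s['time'],s['opening'],s['force'],s['moment'],s['ee_pos'],s['qpos'])
m=[.58,0.0,.42]
print(robot.ik(np.array(m),tool(yaw(9),1)))
robot.move_ptp(np.array(m),tool(yaw(9),1))
o=SP+[0,0,.041+.20]
print(robot.ik(o,tool(yaw(SY),1)))
robot.move_ptp(o,tool(yaw(SY),1))
robot.move_linear(SP+[0,0,.041+.06],velocity=.12)
s=robot.get_state();print(s['time'],s['opening'],s['force'],s['moment'],s['ee_pos'],s['qpos'])
for n in('scene','top'):
    cv2.imwrite(f'pics/ov_{n}.png',robot.grab_frame(n)[:,:,::-1])
f=cv2.imread('pics/ov_scene.png');crop(f,20,180,180,150,4,'pics/o_s.png')
f=cv2.imread('pics/ov_top.png');crop(f,310,165,120,100,6,'pics/o_t.png')
E
```

```text
11.1083 0.013733738855125039 [-1.017  1.156 -4.861] [-0.017 -0.048 -0.017] [0.518 0.359 0.399] [-0.631  0.331 -0.033  1.347  0.011  1.465 -0.538]
[-0.168  0.223  0.143  1.444 -0.032  1.476  0.132]
[ 0.282  0.409  0.344  1.449 -0.139  1.308  0.815]
15.175 0.013801020473479053 [-0.168  0.329 -3.34 ] [-0.019 -0.057  0.026] [ 0.544 -0.353  0.176] [ 0.3    0.52   0.318  1.608 -0.181  1.042  0.847]
```

View pics/o_s.png

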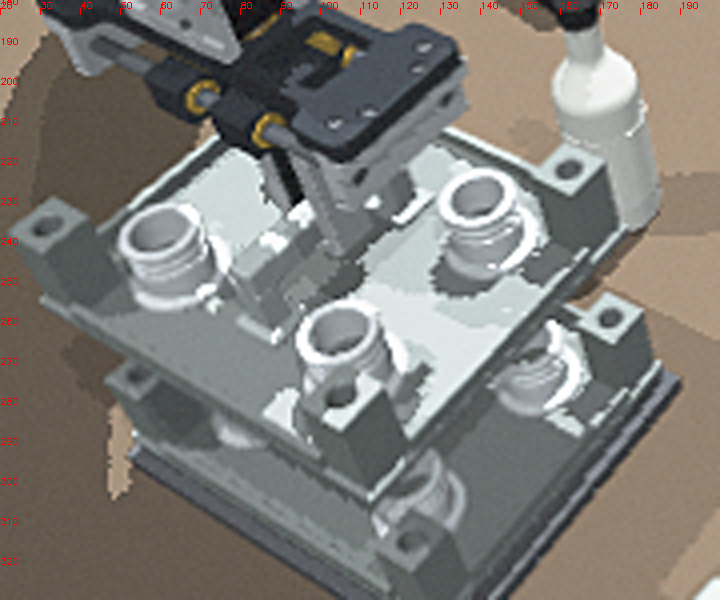

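View pics/o_t.png

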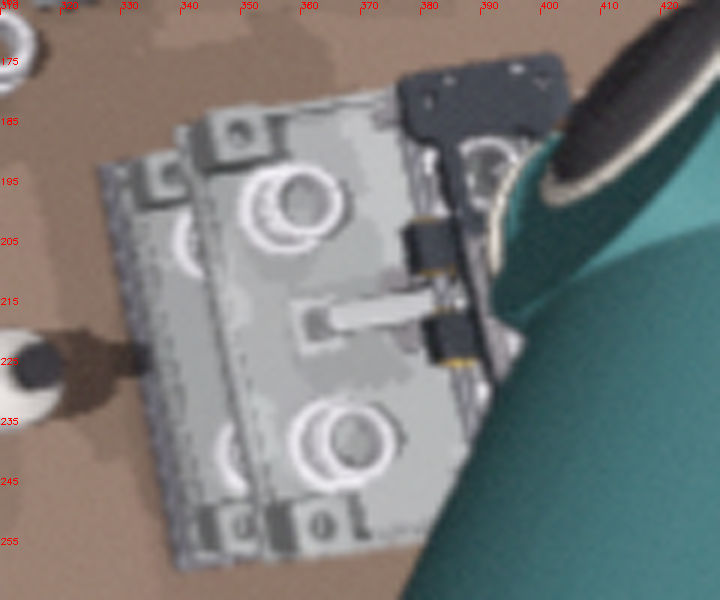

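```bash
python3 - <<'E'
from geo import *
np.set_printoptions(precision=4,suppress=True)
t=cv2.imread('pics/ov_top.png');s=cv2.imread('pics/ov_scene.png')
b0=px([(570,168),(341,393),(48,224)],20,180,4);b=dark(s,b0)
a0=px([(240,133),(323,525)],310,165,6);a=dark(t,a0)
print(np.abs(b-b0).max(),np.abs(a-a0).max())
z=.189
B=plane('scene',b,z);A=plane('top',a,z);print(B,A)
P,G=tri(b[:1],a[:1]);print('tri',P,G)
M=np.array([(90,70),(90,-70),(-90,-70),(-90,70)])/1e3
def fit(X,idx):
    m=M[idx];mc=m.mean(0);xc=X[:,:2].mean(0);a=m-mc;c=X[:,:2]-xc
    th=np.arctan2((a[:,0]*c[:,1]-a[:,1]*c[:,0]).sum(),(a*c).sum())
    R=yaw(np.degrees(th))[:2,:2];o=xc-R@mc
    print('yaw',np.degrees(th),'org',o,'res mm',(X[:,:2]-(m@R.T+o))*1e3)
fit(B,[0,1,2]);fit(A,[0,3])
# stack column visible too, lower
print(robot.get_state()['ee_pos'])
E
```

```text
2.008463841547723 0.33577878103838543
[[ 0.6208 -0.27    0.189 ]
 [ 0.6452 -0.4106  0.189 ]
 [ 0.4686 -0.4416  0.189 ]] [[ 0.6197 -0.269   0.189 ]
 [ 0.4414 -0.301   0.189 ]]
tri [[ 0.6199 -0.2694  0.1878]] [0.0001]
yaw 10.23396538508487 org [ 0.5446 -0.3564] res mm [[ 0.1053  1.5723]
 [-0.3168 -1.3078]
 [ 0.2116 -0.2644]]
yaw 10.169963550587719 org [ 0.5429 -0.3539] res mm [[ 0.5691  0.1021]
 [-0.5691 -0.1021]]
[ 0.5435 -0.3527  0.1757]
```

```bash
python3 - <<'E'
from geo import *
np.set_printoptions(precision=4,suppress=True)
T=SP+[0.0,.0019,.041]
robot.move_linear(T+[0,0,.02],velocity=.06)
s=robot.get_state();print(s['time'],s['ee_pos']-T,s['force'],s['moment'])
r=robot.move_linear(T+[0,0,.006],velocity=.03,threshold=6)
s=robot.get_state();print(r,s['time'],s['ee_pos']-T,s['force'],s['moment'])
if not r:
    r=robot.move_linear(T+[0,0,-.002],velocity=.02,threshold=6)
    s=robot.get_state();print(r,s['time'],s['ee_pos']-T,s['force'],s['moment'])
for n in('scene','top'):
    cv2.imwrite(f'pics/dn_{n}.png',robot.grab_frame(n)[:,:,::-1])
f=cv2.imread('pics/dn_scene.png');crop(f,30,200,170,145,4,'pics/d_s.png')
E
```

```text
16.0917 [ 0.0002 -0.0001  0.0202] [-0.1212  1.2721 -3.503 ] [-0.0332 -0.0983  0.0114]
False 16.7083 [-0.    -0.     0.006] [ 0.3599 -0.0681 -5.2541] [-0.0278 -0.0697 -0.0508]
True 17.0583 [ 0.0002 -0.0001  0.0003] [-0.6995  0.5685  5.6813] [ 0.0702  0.0033 -0.0097]
```

View pics/d_s.png

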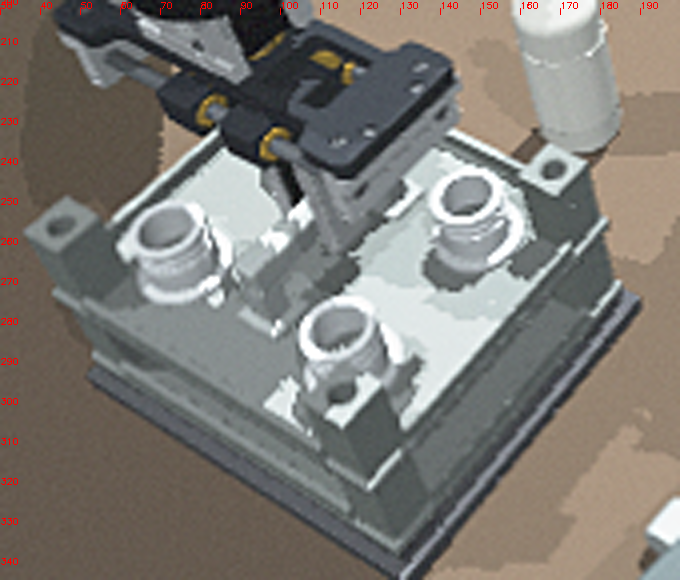

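```bash
python3 - <<'E'
from geo import *
np.set_printoptions(precision=4,suppress=True)
robot.gripper_to(.06)
s=robot.get_state();print(s['time'],s['opening'],s['force'])
p=s['ee_pos']
robot.move_linear(p+[0,0,.12],velocity=.15)
robot.move_ptp(CP+[0,0,.041+.16],tool(yaw(CY),1))
s=robot.get_state();print(s['time'],s['ee_pos'],s['qpos'],s['force'])
for n in('scene','top'):
    cv2.imwrite(f'pics/rl_{n}.png',robot.grab_frame(n)[:,:,::-1])
f=cv2.imread('pics/rl_scene.png');crop(f,30,200,170,145,4,'pics/r_s.png')
f=cv2.imread('pics/rl_top.png');crop(f,310,165,110,100,6,'pics/r_t.png')
cv2.imwrite('pics/rl_full.png',cv2.resize(cv2.imread('pics/rl_top.png'),(800,600)))
E
```

```text
18.0167 0.06037762595425411 [-0.1234  0.4205 -0.5808]
20.3417 [ 0.6429 -0.0001  0.215 ] [-0.2625  0.47    0.2953  1.5837 -0.147   1.11   -0.0136] [-0.638   0.2271  0.7146]
```

View pics/r_s.png

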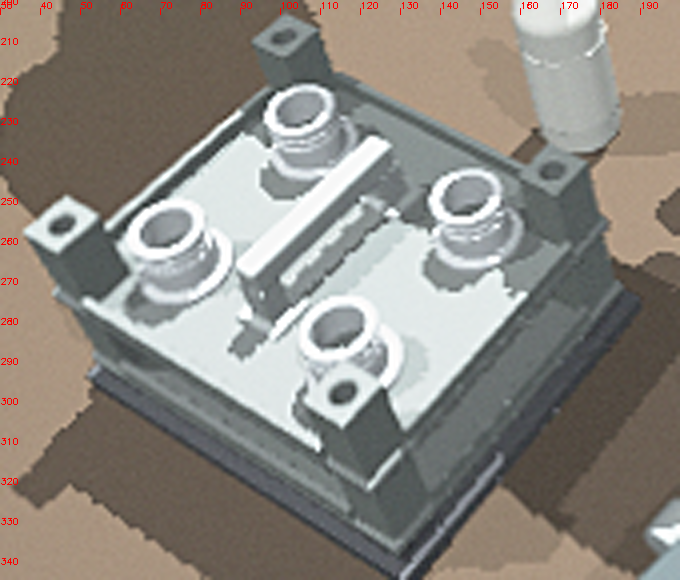

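View pics/r_t.png

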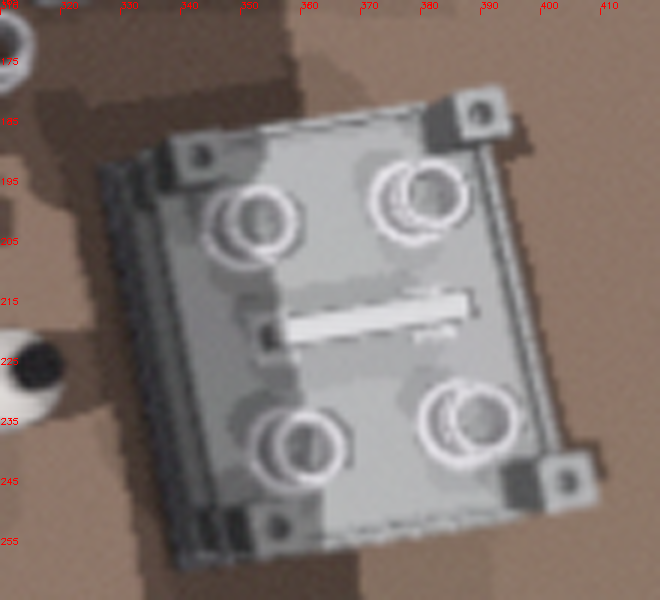

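View pics/rl_full.png

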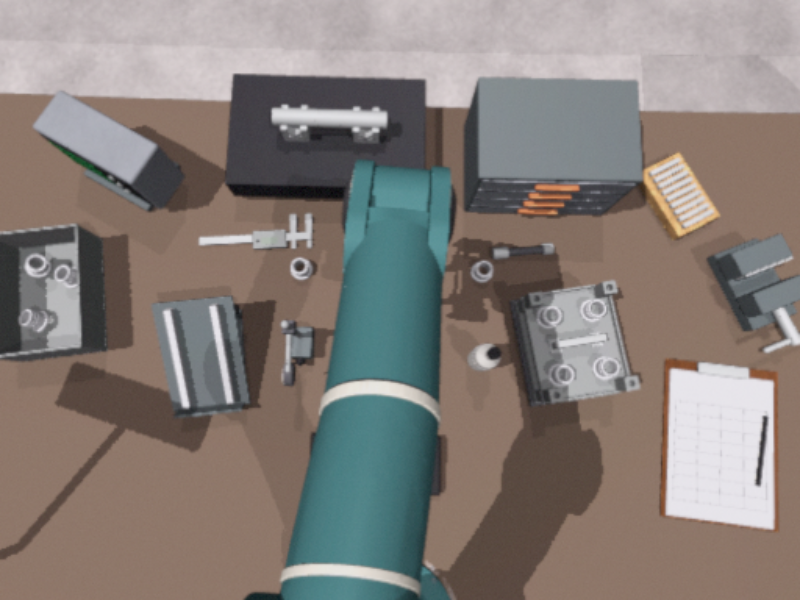

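```bash
python3 - <<'E'
from geo import *
np.set_printoptions(precision=4,suppress=True)
t=cv2.imread('pics/rl_top.png');s=cv2.imread('pics/rl_scene.png')
a0=px([(201,156),(480,113),(568,481),(280,527)],310,165,6);a=dark(t,a0)
b0=px([(553,171),(343,392),(62,225),(285,36)],30,200,4);b=dark(s,b0)
print(np.abs(b-b0).max(),np.abs(a-a0).max())
P,G=tri(b,a);print(P,P.mean(0))
for n,X in (('top',plane('top',a,.128)),('scene',plane('scene',b,.128))):
    print(n,X.mean(0));d=(X[0]+X[1]-X[2]-X[3]);print('yaw',np.degrees(np.arctan2(d[1],d[0])))
# cover contour from first pictures
for n,(x0,y0,w,h) in (('top',(215,145,75,85)),('scene',(205,165,120,90))):
    im=cv2.imread(f'pics/{n}0_raw.png');hsv=cv2.cvtColor(im,cv2.COLOR_BGR2HSV)
    m=np.zeros(im.shape[:2],np.uint8);mm=((hsv[...,1]<30)&(hsv[...,2]>140)).astype(np.uint8);m[y0:y0+h,x0:x0+w]=mm[y0:y0+h,x0:x0+w]
    c=max(cv2.findContours(m,0,2)[0],key=cv2.contourArea);c=cv2.convexHull(c)
    q=cv2.approxPolyDP(c,4,True).reshape(-1,2);print(n,q.tolist())
    X=plane(n,c.reshape(-1,2),.025)[:,:2].astype(np.float32)*1000;r=cv2.minAreaRect(X);print(r)
E
```

```text
0.5412087912087884 0.2648619957537335
[[ 0.6192 -0.268   0.127 ]
 [ 0.644  -0.4052  0.1267]
 [ 0.4664 -0.4372  0.1269]
 [ 0.4415 -0.2999  0.1271]] [ 0.5428 -0.3526  0.1269]
top [ 0.5426 -0.3523  0.128 ]
yaw 10.260095041760266
scene [ 0.5438 -0.3528  0.128 ]
yaw 10.155323519496326
top [[228, 154], [279, 160], [272, 222], [221, 216]]
((641.4719848632812, 3.2906875610351562), (170.50247192382812, 208.73802185058594), 85.50589752197266)
scene [[320, 212], [272, 251], [213, 204], [260, 172]]
((645.5814208984375, -0.5172119140625), (168.7530059814453, 208.9063262939453), 85.50314331054688)
```

```bash
python3 - <<'E'
from geo import *
np.set_printoptions(precision=4,suppress=True)
C=np.array([.6425,.002,.055]);W=tool(yaw(-4.5),1)
robot.gripper_to(.08)
robot.move_linear(C+[0,0,.03],velocity=.15,frame=W)
r=robot.move_linear(C,velocity=.06,threshold=6)
s=robot.get_state();print(r,s['time'],s['ee_pos'],s['force'])
robot.gripper_to(.03)
f=robot.grab_frame('scene')[:,:,::-1];crop(f,205,130,120,125,4,'pics/cg.png')
s=robot.get_state();print(s['time'],s['force'],s['moment'])
E
```

```text
False 22.6333 [0.6425 0.0019 0.0549] [-0.0414 -0.2165 -0.1972]
23.5833 [0.0328 1.2028 0.2224] [-0.0369 -0.0487 -0.0024]
```

View pics/cg.png

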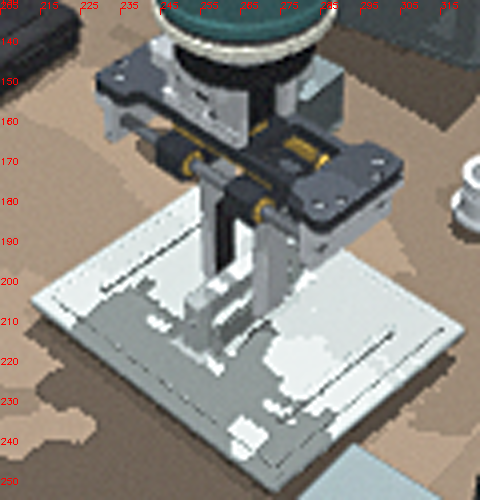

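```bash
python3 - <<'E'
from geo import *
np.set_printoptions(precision=4,suppress=True)
robot.gripper_to(0)
s=robot.get_state();print(s['time'],s['opening'],s['force'])
p=s['ee_pos']
robot.move_linear(p+[0,0,.03],velocity=.08)
s=robot.get_state();print(s['opening'],s['force'],s['moment'])
robot.move_linear(p+[0,0,.30],velocity=.25)
T=np.array([.5431,-.3525,.128+.041])
robot.move_ptp(T+[0,0,.15],tool(yaw(SY),1))
robot.move_linear(T+[0,0,.045],velocity=.12)
robot.pause(.2)
s=robot.get_state();print(s['time'],s['opening'],s['force'],s['ee_pos']-T)
for n in('scene','top'):
    cv2.imwrite(f'pics/co_{n}.png',robot.grab_frame(n)[:,:,::-1])
f=cv2.imread('pics/co_scene.png');crop(f,20,170,180,150,4,'pics/c_s.png')
f=cv2.imread('pics/co_top.png');crop(f,310,165,120,100,6,'pics/c_t.png')
E
```

```text
23.9833 0.01369315499398748 [ 0.6551 -0.1309  0.3382]
0.013724685497345141 [-0.404   0.3751 -4.3879] [-0.0087 -0.0017 -0.0201]
28.35 0.013421591101940973 [-0.1801 -0.257  -4.0526] [ 0.0002 -0.0001  0.0456]
```

View pics/c_s.png

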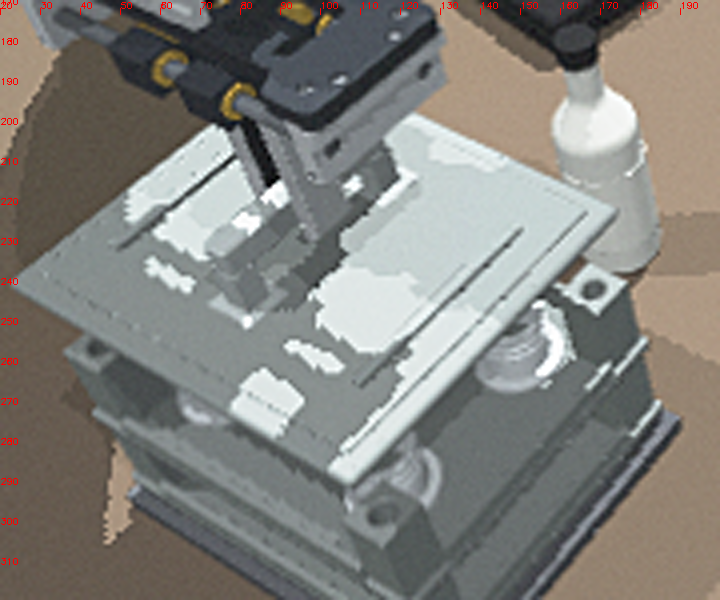

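View pics/c_t.png

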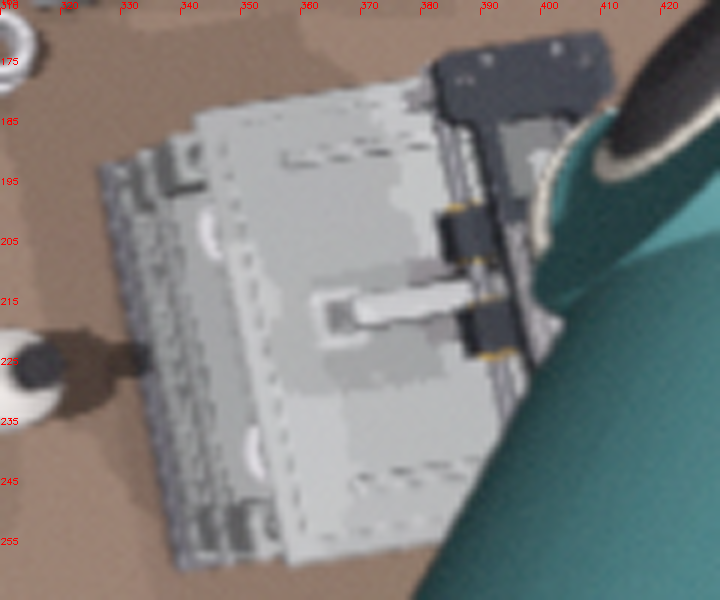

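```bash
python3 - <<'E'
from geo import *
np.set_printoptions(precision=4,suppress=True)
for n in('top','scene'):
    K,d,R,t=cam(n);print(n,-R.T@t)
t=cv2.imread('pics/co_top.png');s=cv2.imread('pics/co_scene.png')
crop(t,335,175,35,30,20,'pics/k1.png');crop(t,345,240,40,25,18,'pics/k2.png')
crop(s,155,210,35,30,20,'pics/k3.png');crop(s,85,275,35,30,20,'pics/k4.png')
c=np.array([.5427,-.3525,.1736]);M=np.array([(105,85),(105,-85),(-105,-85),(-105,85)])/1e3
for z in(0,.008):
    X=np.c_[M,[z]*4]@yaw(10.2).T+c
    print(z,'top',proj('top',X).tolist());print('scene',proj('scene',X).tolist())
E
```

```text
top [0.4267 0.0141 1.154 ]
scene [ 1.0834 -0.5303  0.7491]
0 top [[341.2221069693672, 183.33494892554728], [400.72932726955014, 174.18043179501456], [418.54508750086165, 248.98742995865922], [356.8252176483728, 258.70643178788515]]
scene [[174.71557172763914, 224.03971920268225], [107.73912651716535, 293.6120139093289], [22.5542964020471, 242.7299183831938], [94.4917990999688, 186.08803229230975]]
0.008 top [[341.98653415025785, 182.76460572607056], [401.96816230937077, 173.53852683337283], [419.97808938288244, 248.93952691730453], [357.747263803703, 258.7369118711084]]
scene [[174.06763978290707, 221.18765518167623], [106.43031290793192, 290.8611187789814], [20.731907992726804, 239.8973660699913], [93.3740896875816, 183.25465789338185]]
```

View pics/k1.png

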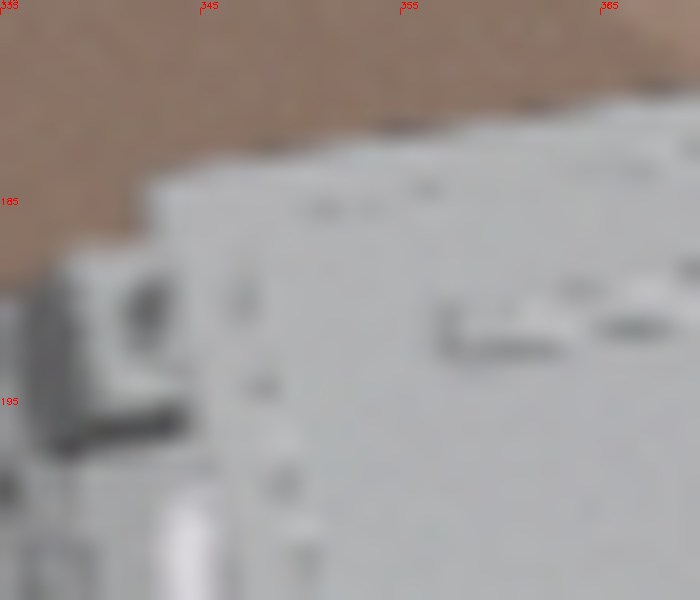

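View pics/k2.png

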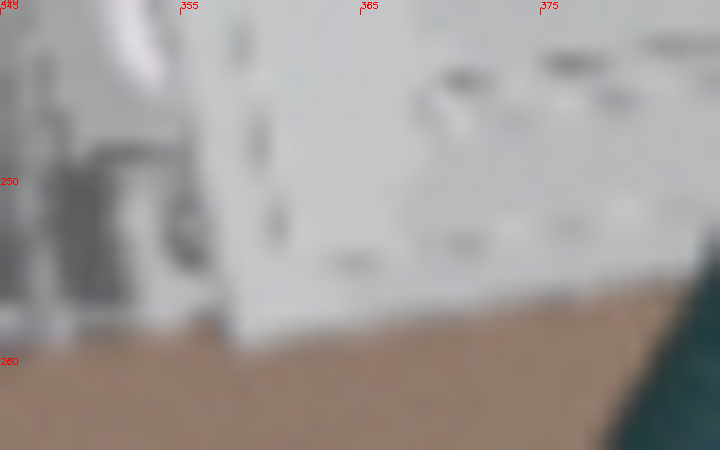

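View pics/k3.png

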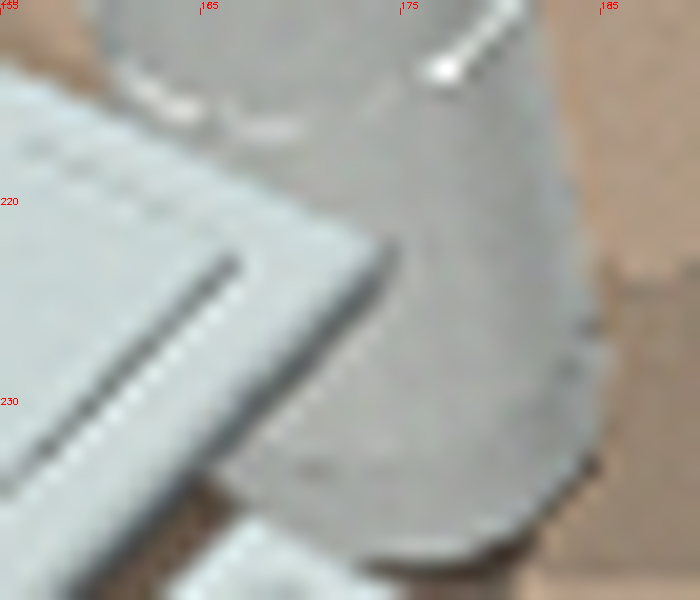

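View pics/k4.png

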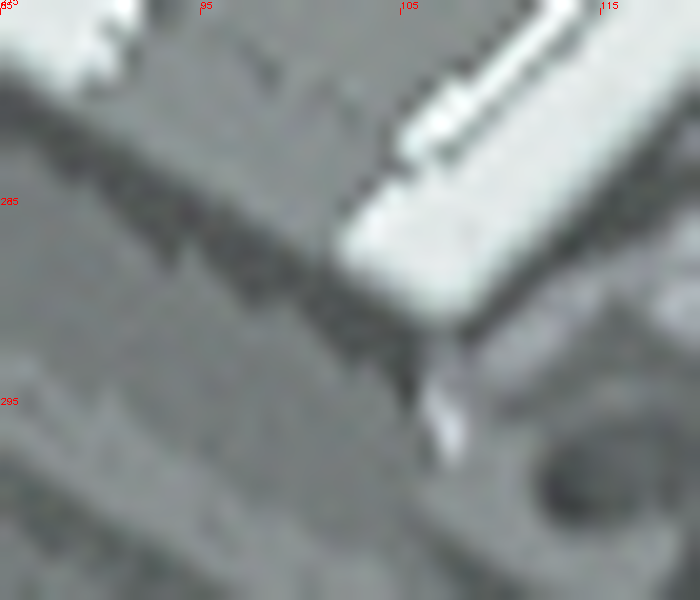

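```bash
python3 - <<'E'
from geo import *
np.set_printoptions(precision=4,suppress=True)
T=np.array([.5431,-.3523,.128+.041])
robot.move_linear(T+[0,0,.018],velocity=.06)
s=robot.get_state();print(s['time'],s['ee_pos']-T,s['force'],s['moment'])
r=robot.move_linear(T+[0,0,.006],velocity=.03,threshold=6)
s=robot.get_state();print(r,s['time'],s['ee_pos']-T,s['force'],s['moment'])
if not r:
    r=robot.move_linear(T+[0,0,-.003],velocity=.02,threshold=6)
    s=robot.get_state();print(r,s['time'],s['ee_pos']-T,s['force'],s['moment'])
f=robot.grab_frame('scene')[:,:,::-1];crop(f,30,180,170,145,4,'pics/cd_s.png')
E
```

```text
29.05 [-0.     -0.0001  0.0179] [-0.4532  0.2851 -4.525 ] [-0.0777 -0.1024 -0.0269]
False 29.6 [-0.     -0.      0.0059] [-0.1799  0.5721 -3.9287] [-0.0533 -0.1197  0.009 ]
True 29.975 [ 0.0002 -0.0001 -0.0002] [-1.2434  1.283   6.9614] [ 0.163   0.1357 -0.0008]
```

View pics/cd_s.png

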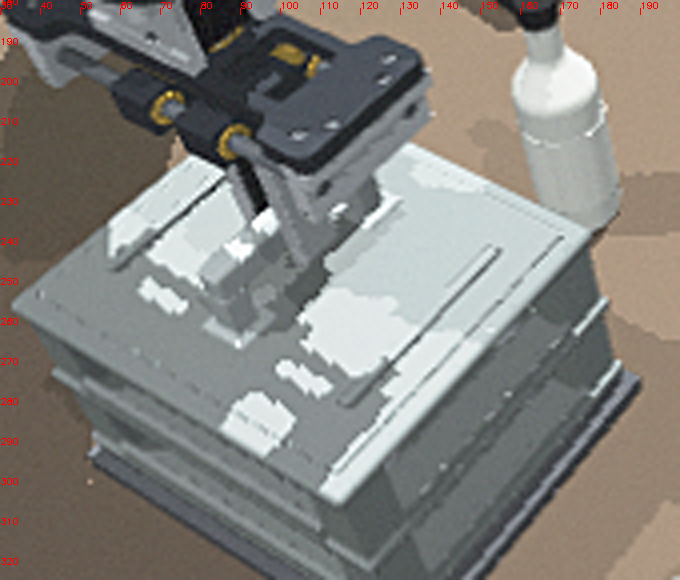

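Seated at the expected height, with the plate lying on the columns. I'll release it, back off and check.

```bash
python3 - <<'E'
from geo import *
np.set_printoptions(precision=4,suppress=True)
robot.gripper_to(.06)
s=robot.get_state();print(s['time'],s['opening'],s['force']);p=s['ee_pos']
robot.move_linear(p+[0,0,.18],velocity=.15)
q=robot.get_state()['qpos'].copy();q[0]-=.65
robot.goto_joints(q)
s=robot.get_state();print(s['time'],s['ee_pos'])
for n in('scene','top'):
    cv2.imwrite(f'pics/f_{n}.png',robot.grab_frame(n)[:,:,::-1])
f=cv2.imread('pics/f_scene.png');crop(f,30,180,170,145,4,'pics/fs.png')
cv2.imwrite('pics/f_sfull.png',cv2.resize(f,(800,600)))
cv2.imwrite('pics/f_full.png',cv2.resize(cv2.imread('pics/f_top.png'),(800,600)))
c=np.array([.5427,-.3525,.128]);M=np.array([(105,85),(105,-85),(-105,-85),(-105,85)])/1e3
X=np.c_[M,[.008]*4]@yaw(10.2).T+c
print(((proj('scene',X)-[30,180]+.5)*4).astype(int).tolist())
print('top 800px',((proj('top',X)+.5)*1.5625).astype(int).tolist())
E
```

```text
30.8833 0.060238548197756064 [ 0.3489 -0.3758 -0.0441]
33.7583 [0.6449 0.0466 0.3473]
[[592, 229], [336, 505], [5, 303], [280, 77]]
top 800px [[528, 291], [618, 277], [644, 390], [551, 404]]
```

View pics/fs.png

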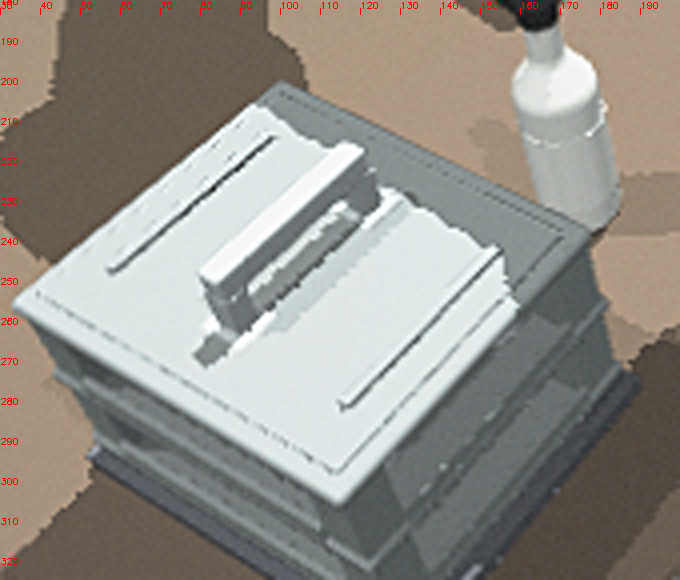

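View pics/f_sfull.png

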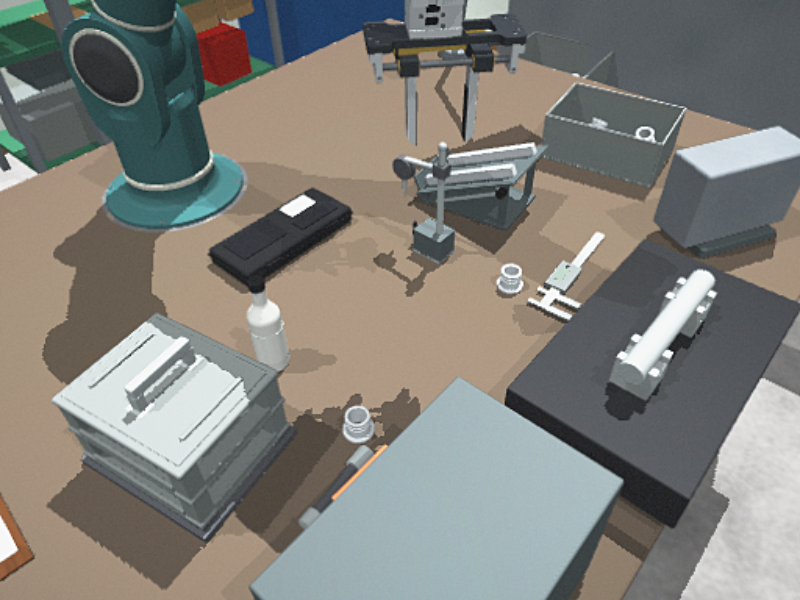

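View pics/f_full.png

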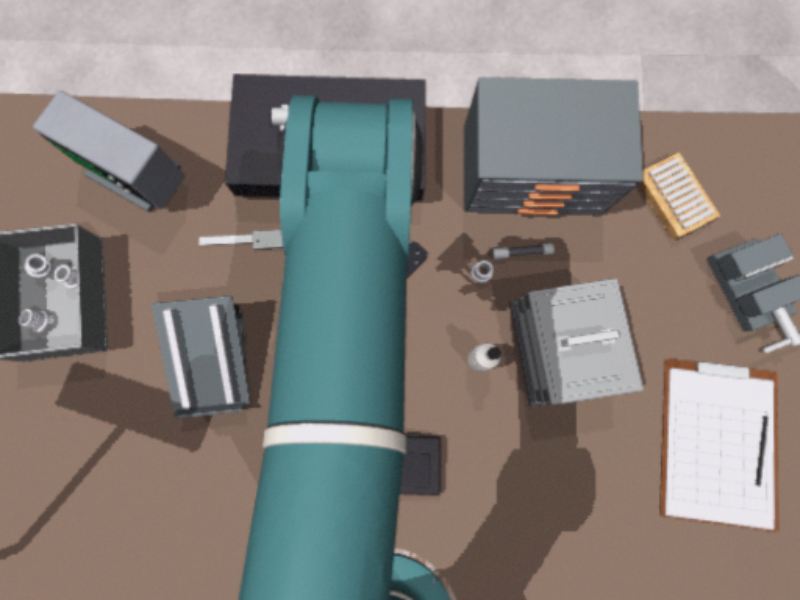

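```bash
python3 - <<'E'
from rig import robot
print(robot.get_state()['time']);robot.sign_off()
E
```

```text
33.8583
the job is handed in; nothing more can be done
```

The tray is stacked on the full tray and the cover is on top, both lowered slowly until contact and then released. I handed the job in at 33.9 s with the gripper clear of everything.

- **Tray:** it stopped on contact 0.3 mm from its calculated home height. After release its sockets measured 54 mm above the stack's, and it lined up with the stack to about 0.5 mm and within 0.1°.
- **Cover:** it stopped on contact 0.2 mm from its calculated home height. Three of its corners in the final scene picture were within about 1 pixel of where they should be. The fourth, at the far left, was about 2 pixels off. I put that down to the plate's rounded edge, since the cover otherwise looks flat on the columns.
- **Other things on the bench:** in the final pictures everything visible, including the dial stand, bottle, caliper and loose sleeves, stands where it started; I compared these by eye only. The highest force I read was about 7 N, at the cover's contact.
- **Disagreements:** the two cameras differed by 1–4 mm on the cover's starting position. One socket reading on the held tray was spoiled by shadow, so I left it out. The remaining readings showed the tray about 2 mm off along its handle, and I corrected that before lowering it.

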